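# Put three foot models back into their own job trays

### The job

The children's foot models have been put back in the wrong job trays: swap them round so that each one stands on its sole inside the tray of its own colour. A tray holds only one model, and the bare grey mat is free for setting one aside on the way. Keep the models upright, set them down without dropping them, leave the rasp, the tape and the jar where they are, and let go of everything at the end.

Things in the scene. Friction and masses are not known exactly. Their poses are not given: they have to be found in the camera images.
- model_blue_mid (a point): Child's right foot model, blue with white toes and sole, 140 x 58 mm, 0.25 kg, standing on its flat sole in a tray of another colour. A round steel tube, 22 mm across, stands up from the cut face above the ankle, 80 to 130 mm above the sole: grip it there. Point: middle of its length and width, 65 mm above the sole; x to the toes, z up. The tube's axis is at x = -30 mm, y = 0 here.
- model_yellow_mid (a point): Child's left foot model, yellow with white toes and sole, 140 x 58 mm, 0.25 kg, standing on its flat sole in a tray of another colour. A round steel tube, 22 mm across, stands up from the cut face above the ankle, 80 to 130 mm above the sole: grip it there. Point: middle of its length and width, 65 mm above the sole; x to the toes, z up. The tube's axis is at x = -30 mm, y = 0 here.
- model_red_mid (a point): Child's right foot model, red with white toes and sole, 140 x 58 mm, 0.25 kg, standing on its flat sole in a tray of another colour. A round steel tube, 22 mm across, stands up from the cut face above the ankle, 80 to 130 mm above the sole: grip it there. Point: middle of its length and width, 65 mm above the sole; x to the toes, z up. The tube's axis is at x = -30 mm, y = 0 here.
- tray_blue: Open blue plastic job tray, fixed to the bench: 200 x 112 mm over its rim, 186 x 98 mm inside, 24 mm high, floor 3 mm thick. Origin at the centre of its underside on the bench, x along its length, z up. A blank white card is clipped to its -x end. It has room for one model, lengthways.
- tray_yellow: Open yellow plastic job tray, fixed to the bench: 200 x 112 mm over its rim, 186 x 98 mm inside, 24 mm high, floor 3 mm thick. Origin at the centre of its underside on the bench, x along its length, z up. A blank white card is clipped to its -x end. It has room for one model, lengthways.
- tray_red: Open red plastic job tray, fixed to the bench: 200 x 112 mm over its rim, 186 x 98 mm inside, 24 mm high, floor 3 mm thick. Origin at the centre of its underside on the bench, x along its length, z up. A blank white card is clipped to its -x end. It has room for one model, lengthways.
- mat: Dark grey rubber mat, fixed to the bench, 200 x 112 x 3 mm, bare at the start: the free spot for setting a model down. Origin at the centre of its underside, x along its length.
- rasp_mid (a point): Flat steel rasp with a wooden handle, lying loose on the bench, 269 mm long, 26 wide, 24 high; the point is 12 mm above the bench near its middle, x points along it to the tip of the blade (135 mm away).
- tape_mid (a point): Roll of beige masking tape lying flat and loose, 92 mm across, 25 high; the point is its centre.
- jar_mid (a point): White pigment jar with a green lid, standing loose, 51 mm across, 62 high; the point is its centre, half-way up.
There are look-alikes about, which are no part of the job. There is more than one size of the part that bears model_blue_mid; the job needs the middle-sized.

How it is judged:
At the end, for the whole second after the job is handed in: Each model stands upright (within 0.1 rad) and at rest on the floor of the tray of its own colour (its sole less than 8 mm above the tray's floor, its middle within 35 mm of the tray's middle, as any model that is inside the walls will be), lengthways either way round, and released by the fingers (horizontal distance between model_blue_mid and tray_blue below 0.035 m and z of model_blue_mid in the frame of tray_blue below 0.076 m and angle between each of model_blue_mid, model_yellow_mid, model_red_mid's own z axis and vertical below 0.1 rad and linear speed of each of model_blue, model_yellow, model_red below 0.02 m/s and contact force between each of model_blue, model_yellow, model_red and the fingers below 0.1 N and horizontal distance between model_yellow_mid and tray_yellow below 0.035 m and z of model_yellow_mid in the frame of tray_yellow below 0.076 m and horizontal distance between model_red_mid and tray_red below 0.035 m and z of model_red_mid in the frame of tray_red below 0.076 m); the robot touches nothing.
It fails at once if a model tips over or is carried far from upright (more than 0.6 rad, about 34 degrees) (angle between any of model_blue_mid, model_yellow_mid, model_red_mid's own z axis and vertical above 0.6 rad).
It fails at once if a model is dropped: it falls free of the fingers at more than 0.7 m/s (a fall of about 25 mm) ((contact force between model_blue and the fingers below 0.05 N and linear speed of model_blue above 0.7 m/s) or (contact force between model_yellow and the fingers below 0.05 N and linear speed of model_yellow above 0.7 m/s) or (contact force between model_red and the fingers below 0.05 N and linear speed of model_red above 0.7 m/s)).
It fails at once if the rasp is pushed out of its place (moved more than 25 mm) (distance of rasp_mid from where it was at the start of the episode above 0.025 m).
It fails at once if the tape is pushed out of its place (moved more than 25 mm) (distance of tape_mid from where it was at the start of the episode above 0.025 m).
It fails at once if the jar is pushed out of its place (moved more than 25 mm) (distance of jar_mid from where it was at the start of the episode above 0.025 m).
It also fails if it takes over 120 s, if anything falls off the work surface, if the arm or the gripper's body presses on something with over 40 N, if the wrist force passes 120 N, or if a joint passes its speed limit or range.

### The arm

A 6-joint arm with a two-finger parallel gripper is mounted at the origin on the work surface. World frame = base frame: x ahead of the robot, y to its left, z up, the work surface at z = 0. Lengths are in m, angles in rad, forces in N, time in s.
With the tool pointing down it reaches from about 0.35 to 0.775 m from the base axis. Payload 7.3 kg.
Tool frame: the origin (TCP) lies on the centre line of the jaws, within the pads' length; the fingertips stand 11 mm ahead of it and the grasp point (between the pads) lies 8 mm behind it; z points along the fingers, y is the direction in which the jaws open and shut (so a half turn about z gives the same grasp; the last joint's range is limited). The gripper opens to 92 mm and grips with 3 to 60 N. Pads are 19 mm wide; open, the fingers measure 130 mm over their backs; the gripper's body (75 mm by 190 mm) begins 47 mm behind the grasp point.
Start: joints at [1.185, 0.342, 1.524, -0, 1.275, -0.146], TCP at [0.125, 0.51, 0.238] pointing down, gripper open.
Joint ranges: [-2.53, 2.53], [-0.77, 2.02], [0.04, 2.7], [-1, 4.14], [0.28, 2.66], [-3.11, 3.11]. Speed limits (rad/s): [2.57, 2.57, 3.14, 3.14, 3.14, 3.14].

### API

Orientations are given as [roll, pitch, yaw] about the fixed x, y, z axes, in that order (R = Rz(yaw) Ry(pitch) Rx(roll)).
In Python, from cell import robot gives the robot as it stands.
- The arm moves only by the tool jog_arm, never from a script. Its argument "deltas" is one flat list of numbers, 6 for each row, row after row: the shift along the world's x, y, z in units of 0.1 m (1.0 is 0.1 m), then the turn, a rotation vector about the world's x, y, z in units of 90 degrees (1.0 is 90 degrees). A call has 1 to 5 rows; each row is the pose to reach, as a shift and turn from the pose commanded when the call began; what a row does not reach only later rows make up. A row lasts 1/12 s, in which the tool goes at most 41.7 mm and 7.16 degrees, less where a joint would pass 70% of its speed; a pose out of reach is approached as far as the arm can. A call with a number of a shift or a turn outside -1 to 1 is refused whole. A call with a gripper value outside its range is refused whole. "claw" is the opening, from 0 (shut) to 1 (fully open), set as the call begins (left out, the last holds). The fingers move at their own pace and stop on an object; "newtons" is the grip in N (left out, the last holds). Time passes only in rows, so rows that repeat a pose let the fingers close. It gives the time, the measured TCP pose, the force and the opening at its end, in the units of the state.
- robot.observe(): the state, without advancing time (a new reading comes with each control period).
- robot.read_camera(name): name is "side" or "top" or "wrist"; returns the picture (480x640x3 uint8, red, green, blue); there is no depth.
- robot.camera_params(name): a dict with "fx", "fy", "cx", "cy" (pixels), "R" (3x3) and "t" (3): a world point X has camera coordinates R X + t. Camera axes: x right, y down, z forward; pixel columns grow to the right and rows downward; lengths in m; the calibration is good to about 2 mm. A picture is of the moment at which its call begins: read the wrist's pose just before it. camera_params takes no time and is no camera call; for the wrist camera it gives the pose at the moment of the call.
- robot.hand_in(): hands the job in, once; it reports no verdict.
The state is a dict: "time": time; "qpos": joint angles; "qvel": joint speeds; "joint_efforts": joint torques, N m; "tool_pos": TCP position; "tool_rot": TCP orientation; "contact_force": force on the tool from outside, world axes, zero at the start; "torque": the same for the moment, N m; "opening": finger opening in m.
Only numpy, scipy, OpenCV 4.12 (cv2) and the standard library are available. Lean on these libraries where they do the work, as an engineer would, in place of code of your own. Each camera call takes 0.05 s, during which the arm holds its last target. There are 200 camera calls.

## Working session

There is one attempt and no reset: what is moved stays moved. The work goes in short steps, Python scripts to look and compute and a tool call to move; the robot and the scene stay as the last step left them, time stands still between calls to the robot, and variables do not carry over. Pictures are saved under pics/ and viewed, about 12 in all and at most 16, crops included, and the job is handed in when it is done.

Besides the shell and the picture viewer there is one more tool, called after "Call:" as name(argument=value, ...) on one line, values as JSON. jog_arm: Moves the arm, as the interface text tells. Its arguments: {"type":"object","properties":{"deltas":{"type":"array","items":{"type":"number"}},"claw":{"type":"number"},"newtons":{"type":"number"}},"required":["deltas"]}

```bash
mkdir -p pics; python3 - <<'E'
from cell import robot
import cv2
for n in ("top","side"):
    im=robot.read_camera(n); cv2.imwrite(f"pics/{n}0.png",im[:,:,::-1])
    p=robot.camera_params(n); print(n,p)
s=robot.observe(); print(s["time"],s["tool_pos"],s["tool_rot"],s["opening"])
E
```

```text
top {'fx': 551.2946543341627, 'fy': 551.2946543341627, 'cx': 314.5257430031085, 'cy': 249.85670191631084, 'R': array([[-0.00439811, -0.99997204,  0.00604848],
       [-0.98547075,  0.00330719, -0.16981302],
       [ 0.16978827, -0.00670746, -0.98545774]]), 't': array([-0.0139052 ,  0.50140491,  1.32977824])}
side {'fx': 595.4651626574836, 'fy': 595.4651626574836, 'cx': 311.9722869994905, 'cy': 240.66417740054192, 'R': array([[ 0.74413329, -0.6680263 , -0.00255176],
       [-0.47579044, -0.5273073 , -0.70396766],
       [ 0.46892335,  0.52505988, -0.71022744]]), 't': array([-0.39642452,  0.30332835,  1.12575291])}
0.1 [0.12452414 0.50965221 0.23711528] [-3.14023192e+00 -2.03234137e-04  2.90179819e+00] 0.09229839769680404
```

View pics/top0.png

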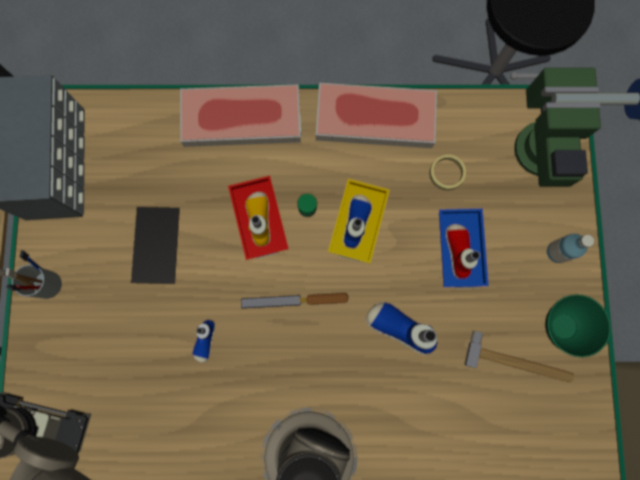

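View pics/side0.png

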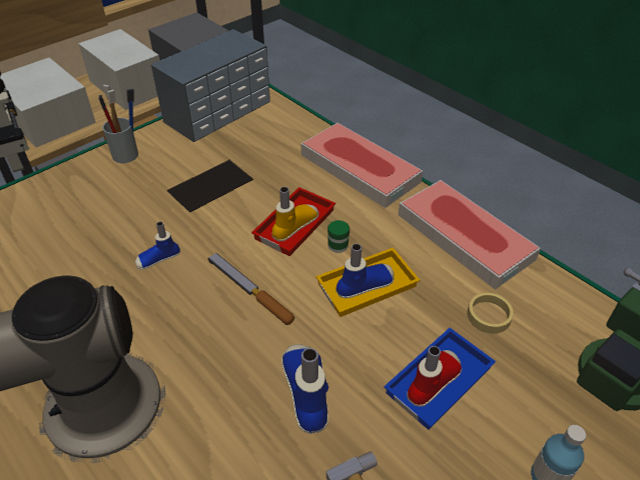

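Red tray holds yellow (foot at ~258,218), the yellow tray holds blue (~357,222), the blue tray holds red (~461,250). The mat is at ~(156,245). The small (203,340) and large (403,328) blue feet are decoys. The plan is yellow→mat, red→red, blue→blue, yellow→yellow. Next I measure.

```bash
cat >h.py <<'E'
from cell import robot
import cv2, numpy as np
def ray(p,uv,z):
    uv=np.atleast_2d(np.float64(uv)); d=np.c_[(uv[:,0]-p["cx"])/p["fx"],(uv[:,1]-p["cy"])/p["fy"],np.ones(len(uv))]@p["R"]
    c=-p["R"].T@p["t"]; return c+d*((z-c[2])/d[:,2])[:,None]
def proj(p,X):
    q=np.atleast_2d(X)@p["R"].T+p["t"]; return np.c_[p["fx"]*q[:,0]/q[:,2]+p["cx"],p["fy"]*q[:,1]/q[:,2]+p["cy"]]
def rect(p,mask,z):
    c=max(cv2.findContours(mask.astype(np.uint8),cv2.RETR_EXTERNAL,cv2.CHAIN_APPROX_NONE)[0],key=cv2.contourArea)
    w=ray(p,c[:,0,:],z)[:,:2]; (cx,cy),(a,b),_=r=cv2.minAreaRect((w*1000).astype(np.float32))
    bx=cv2.boxPoints(r); e=[bx[1]-bx[0],bx[2]-bx[1]]; e=max(e,key=np.linalg.norm); 
    return round(cx),round(cy),round(max(a,b)),round(min(a,b)),round(np.degrees(np.arctan2(e[1],e[0]))%180,1)
E
cat >m.py <<'E'
from h import *
im=cv2.imread("pics/top0.png"); hsv=cv2.cvtColor(im,cv2.COLOR_BGR2HSV); p=robot.camera_params("top")
H,S,V=cv2.split(hsv); print("yellow",hsv[195,352],hsv[205,258],"wood",hsv[380,100])
sat=(S>150)&(V>70)
C={"red":(H<6)|(H>174),"yellow":(H>20)&(H<32)&(S>210),"blue":(H>105)&(H<125)}
box={"red":(225,170,292,265),"yellow":(322,172,395,268),"blue":(432,200,495,292)}
inner={"red":"yellow","yellow":"blue","blue":"red"}
for t,(a,b,c,d) in box.items():
    w=np.zeros(H.shape,bool); w[b:d,a:c]=1
    print("tray",t,rect(p,C[t]&sat&w,.024),"model",inner[t],rect(p,C[inner[t]]&sat&w,.035))
w=np.zeros(H.shape,bool); w[195:295,120:190]=1
print("mat",rect(p,(V<60)&w,.003))
z=cv2.resize(im[165:300,220:500],None,fx=2.85,fy=2.85,interpolation=cv2.INTER_CUBIC); cv2.imwrite("pics/z.png",z)
E
python3 m.py
```

```text
yellow [ 25 236 162] [ 23 255 163] wood [ 18 107 124]
tray red (590, 129, 198, 110, np.float32(14.5)) model yellow (612, 131, 55, 48, np.float32(0.6))
tray yellow (582, -129, 195, 108, np.float32(164.5)) model blue (605, -131, 49, 47, np.float32(171.5))
tray blue (511, -392, 194, 109, np.float32(1.0)) model red (494, -377, 117, 51, np.float32(179.8))
mat (524, 392, 194, 107, np.float32(178.7))
```

View pics/z.png

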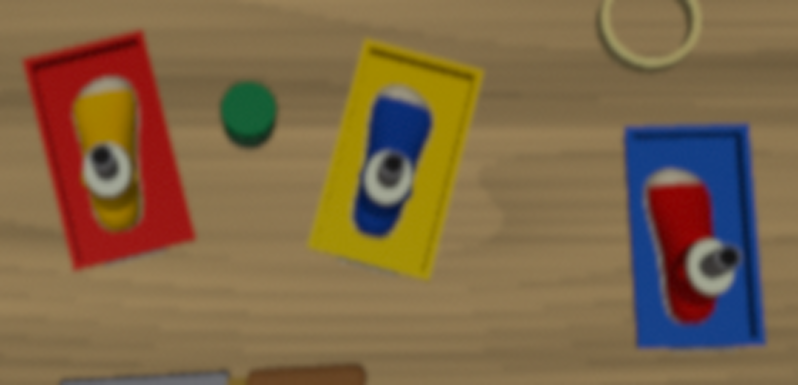

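Crop: tube tops at full-image pixels yellow (255.4,220.1), blue (357.9,221.8), red (475.4,255.2). Toes all point away from the robot. I cross-check with the side view.

```bash
python3 - <<'E'
from h import *
p=robot.camera_params("top"); s=robot.camera_params("side")
zz=lambda u,v:(u/2.85+220,v/2.85+165)
T={"yellow":((101,157),(284,190),(120,229),(106,80)),"blue":((393,162),(356,247),(374,236),(403,88)),"red":((728,257),(433,351),(691,322),(675,170))}
P1=p["K"] if "K" in p else 0
M=lambda q:np.array([[q["fx"],0,q["cx"]],[0,q["fy"],q["cy"]],[0,0,1]])@np.c_[q["R"],q["t"]]
for k,(a,b,h,t) in T.items():
    X=cv2.triangulatePoints(M(p),M(s),np.float64(zz(*a)),np.float64(b))[:,0]; X=X[:3]/X[3]
    H=ray(p,zz(*h),.015)[0];G=ray(p,zz(*t),.015)[0]; d=G-H
    print(k,"top@.133",ray(p,zz(*a),.133)[0].round(3),"side",ray(s,b,.133)[0].round(3),"tri",X.round(3),"mid",((H+G)/2).round(3)[:2],"len",np.linalg.norm(d).round(3),"ang",np.degrees(np.arctan2(d[1],d[0])).round(1))
E
```

```text
yellow top@.133 [0.557 0.123 0.133] side [0.553 0.117 0.133] tri [0.559 0.124 0.125] mid [0.587 0.124] len 0.138 ang 5.9
blue top@.133 [ 0.552 -0.117  0.133] side [ 0.547 -0.12   0.133] tri [ 0.552 -0.117  0.127] mid [ 0.579 -0.124] len 0.139 ang -11.8
red top@.133 [ 0.472 -0.389  0.133] side [ 0.467 -0.391  0.133] tri [ 0.472 -0.39   0.128] mid [ 0.502 -0.385] len 0.138 ang 3.1
```

Both views agree with the given sizes: the tube-to-mid offset is 30 mm, the foot length 138 mm, the tube top ~0.13. Moving above the yellow tube at (0.556, 0.122), with the jaws along the foot.

Call:
jog_arm(deltas=[0.863, -0.775, 0, 0, 0, -0.156, 0.863, -0.775, 0, 0, 0, -0.156, 0.863, -0.775, 0, 0, 0, -0.156, 0.863, -0.775, 0, 0, 0, -0.156], claw=1)

```text
time: 0.43
tool_pos: [0.2142, 0.4292, 0.2374]
tool_rot: [-3.14, 0.002, 2.653]
contact_force: [0.2, 0.1, -0.4]
opening: 0.092
```

Call:
jog_arm(deltas=[0.863, -0.775, 0, 0, 0, -0.156, 0.863, -0.775, 0, 0, 0, -0.156, 0.863, -0.775, 0, 0, 0, -0.156, 0.863, -0.775, 0, 0, 0, -0.156])

```text
time: 0.77
tool_pos: [0.3006, 0.3521, 0.2375]
tool_rot: [-3.141, 0.002, 2.407]
contact_force: [0.9, 0.8, -0.3]
opening: 0.0917
```

Call:
jog_arm(deltas=[0.863, -0.775, 0, 0, 0, -0.156, 0.863, -0.775, 0, 0, 0, -0.156, 0.863, -0.775, 0, 0, 0, -0.156, 0.863, -0.775, 0, 0, 0, -0.156])

```text
time: 1.1
tool_pos: [0.387, 0.2748, 0.2375]
tool_rot: [3.141, 0.002, 2.163]
contact_force: [-0.5, -0.2, -0.3]
opening: 0.0922
```

Call:
jog_arm(deltas=[0.863, -0.775, 0, 0, 0, -0.156, 0.863, -0.775, 0, 0, 0, -0.156, 0.863, -0.775, 0, 0, 0, -0.156, 0.863, -0.775, 0, 0, 0, -0.156])

```text
time: 1.43
tool_pos: [0.4732, 0.1974, 0.2372]
tool_rot: [3.141, 0.001, 1.918]
contact_force: [0.1, -0.4, -0.4]
opening: 0.0918
```

Call:
jog_arm(deltas=[0.863, -0.775, 0, 0, 0, -0.156, 0.863, -0.775, 0, 0, 0, -0.156, 0.863, -0.775, 0, 0, 0, -0.156, 0.863, -0.775, 0, 0, 0, -0.156, 0.863, -0.775, 0, 0, 0, -0.156])

```text
time: 1.85
tool_pos: [0.5562, 0.1226, 0.2368]
tool_rot: [-3.14, -0.001, 1.676]
contact_force: [-1.0, 0.9, 0.4]
opening: 0.0914
```

```bash
python3 - <<'E'
from h import *
p=robot.camera_params("wrist"); im=robot.read_camera("wrist"); cv2.imwrite("pics/w1.png",im[:,:,::-1])
s=robot.observe(); print(s["time"],s["tool_pos"],s["tool_rot"]); print(proj(p,[[.556,.122,.133],[.586,.125,.05]]), p["R"],p["t"])
E
```

```text
1.9 [0.55542487 0.12349777 0.23707655] [-3.13984033e+00 -8.59253068e-04  1.67713780e+00]
[[317.54489771 240.8975981 ]
 [347.1531674  216.61596054]] [[ 0.99460029  0.10376255 -0.00189794]
 [ 0.09990092 -0.95231165  0.28830944]
 [ 0.02810829 -0.28694226 -0.95753541]] [-0.56542434  0.02582474  0.40910118]
```

View pics/w1.png

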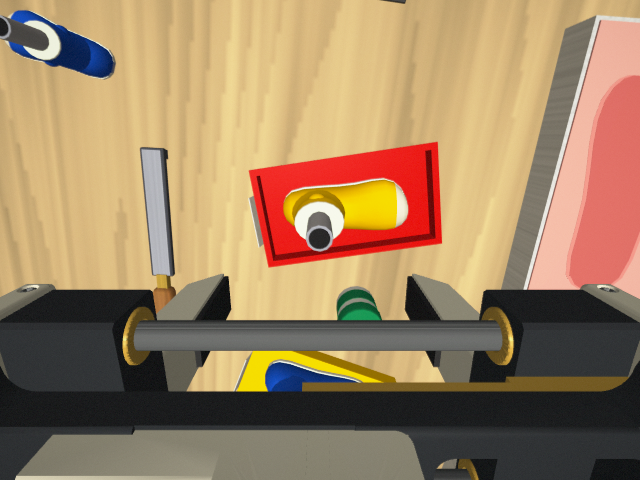

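The wrist view shows the tube mouth at (319,240) against a predicted (318,241), so the estimate holds. Descending and gripping.

Call:
jog_arm(deltas=[0, 0, -0.3, 0, 0, 0, 0, 0, -0.6, 0, 0, 0, 0, 0, -0.8, 0, 0, 0, 0, 0, -0.9, 0, 0, 0])

```text
time: 2.23
tool_pos: [0.5533, 0.1243, 0.1452]
tool_rot: [-3.137, -0.001, 1.679]
contact_force: [-0.2, 0.5, -0.0]
opening: 0.0918
```

Call:
jog_arm(deltas=[0, 0, -0.2, 0, 0, 0, 0, 0, -0.35, 0, 0, 0, 0, 0, -0.44, 0, 0, 0, 0, 0, -0.44, 0, 0, 0])

```text
time: 2.57
tool_pos: [0.5548, 0.1235, 0.1026]
tool_rot: [-3.139, -0.0, 1.678]
contact_force: [-0.4, -0.0, -0.1]
opening: 0.092
```

Call:
jog_arm(deltas=[0, 0, 0, 0, 0, 0, 0, 0, 0, 0, 0, 0, 0, 0, 0, 0, 0, 0, 0, 0, 0, 0, 0, 0, 0, 0, 0, 0, 0, 0], claw=0, newtons=40)

```text
time: 2.98
tool_pos: [0.5565, 0.1225, 0.1044]
tool_rot: [3.14, -0.0, 1.676]
contact_force: [0.2, 0.4, -0.1]
opening: 0.063
```

Call:
jog_arm(deltas=[0, 0, 0, 0, 0, 0, 0, 0, 0, 0, 0, 0, 0, 0, 0, 0, 0, 0, 0, 0, 0, 0, 0, 0, 0, 0, 0, 0, 0, 0])

```text
time: 3.4
tool_pos: [0.5562, 0.1225, 0.1037]
tool_rot: [3.142, -0.0, 1.676]
contact_force: [-0.8, -0.1, 0.8]
opening: 0.0297
```

Call:
jog_arm(deltas=[0, 0, 0, 0, 0, 0, 0, 0, 0, 0, 0, 0, 0, 0, 0, 0, 0, 0, 0, 0, 0, 0, 0, 0, 0, 0, 0, 0, 0, 0])

```text
time: 3.82
tool_pos: [0.5561, 0.1225, 0.1036]
tool_rot: [-3.141, 0.0, 1.677]
contact_force: [0.5, -0.3, -1.5]
opening: 0.0213
```

Call:
jog_arm(deltas=[0, 0, 0.08, 0, 0, 0, 0, 0, 0.2, 0, 0, 0, 0, 0, 0.4, 0, 0, 0, 0, 0, 0.55, 0, 0, 0, 0, 0, 0.6, 0, 0, 0])

```text
time: 4.23
tool_pos: [0.5572, 0.1226, 0.1665]
tool_rot: [3.138, 0.0, 1.677]
contact_force: [0.6, 0.4, -2.3]
opening: 0.0212
```

```bash
python3 - <<'E'
from h import *
im=robot.read_camera("side"); cv2.imwrite("pics/s1.png",im[100:400,150:550,::-1])
print(robot.observe()["contact_force"],robot.observe()["tool_pos"])
E
```

```text
[ 1.08762652 -0.17500899 -1.69823718] [0.55719886 0.12263985 0.16633655]
```

View pics/s1.png

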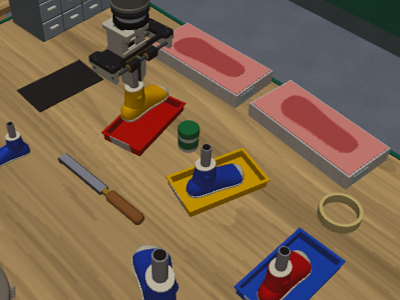

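The yellow foot is lifted upright, clear of the tray (opening 21 mm, load −2.3 N). Carrying it to the mat.

Call:
jog_arm(deltas=[-0.03, 0.1, 0, 0, 0, 0, -0.07, 0.3, 0, 0, 0, 0, -0.12, 0.5, 0, 0, 0, 0, -0.16, 0.7, 0, 0, 0, 0, -0.21, 0.89, 0, 0, 0, 0])

```text
time: 4.7
tool_pos: [0.5338, 0.2129, 0.1622]
tool_rot: [-3.139, 0.0, 1.676]
contact_force: [-0.6, 0.2, -1.5]
opening: 0.0216
```

Call:
jog_arm(deltas=[-0.04, 0.18, 0, 0, 0, 0, -0.08, 0.36, 0, 0, 0, 0, -0.12, 0.54, 0, 0, 0, 0, -0.16, 0.72, 0, 0, 0, 0, -0.21, 0.89, 0, 0, 0, 0])

```text
time: 5.12
tool_pos: [0.5127, 0.3019, 0.1621]
tool_rot: [-3.139, 0.001, 1.677]
contact_force: [1.3, 0.1, -2.5]
opening: 0.0213
```

Call:
jog_arm(deltas=[-0.06, 0.25, 0, 0, 0, 0, -0.12, 0.5, 0, 0, 0, 0, -0.17, 0.7, 0, 0, 0, 0, -0.2, 0.83, 0, 0, 0, 0, -0.21, 0.89, 0, 0, 0, 0])

```text
time: 5.53
tool_pos: [0.4915, 0.3913, 0.1624]
tool_rot: [-3.139, 0.001, 1.679]
contact_force: [-0.1, -0.4, -2.8]
opening: 0.0216
```

Call:
jog_arm(deltas=[0, 0, -0.12, 0, 0, 0, 0, 0, -0.3, 0, 0, 0, 0, 0, -0.45, 0, 0, 0, 0, 0, -0.52, 0, 0, 0, 0, 0, -0.54, 0, 0, 0])

```text
time: 5.95
tool_pos: [0.4924, 0.3884, 0.1077]
tool_rot: [-3.138, 0.002, 1.676]
contact_force: [-0.3, -0.8, -2.7]
opening: 0.0211
```

Call:
jog_arm(deltas=[0, 0, -0.02, 0, 0, 0, 0, 0, -0.04, 0, 0, 0, 0, 0, -0.05, 0, 0, 0, 0, 0, -0.06, 0, 0, 0, 0, 0, -0.06, 0, 0, 0])

```text
time: 6.37
tool_pos: [0.4933, 0.3895, 0.1041]
tool_rot: [3.141, -0.0, 1.677]
contact_force: [0.5, 0.3, -1.7]
opening: 0.0214
```

Call:
jog_arm(deltas=[0, 0, -0.01, 0, 0, 0, 0, 0, -0.02, 0, 0, 0, 0, 0, -0.02, 0, 0, 0])

```text
time: 6.62
tool_pos: [0.4937, 0.3898, 0.1035]
tool_rot: [3.14, -0.001, 1.677]
contact_force: [-1.4, -1.6, 7.4]
opening: 0.0214
```

Call:
jog_arm(deltas=[0, 0, 0, 0, 0, 0, 0, 0, 0, 0, 0, 0, 0, 0, 0, 0, 0, 0, 0, 0, 0, 0, 0, 0, 0, 0, 0, 0, 0, 0], claw=0.4)

```text
time: 7.03
tool_pos: [0.4932, 0.3895, 0.1016]
tool_rot: [-3.142, 0.0, 1.677]
contact_force: [0.3, 0.4, 0.1]
opening: 0.0365
```

Call:
jog_arm(deltas=[0, 0, 0.3, 0, 0, 0, 0, 0, 0.6, 0, 0, 0, 0, 0, 0.9, 0, 0, 0, 0, 0, 1.0, 0, 0, 0, 0, 0, 1.0, 0, 0, 0], claw=1)

```text
time: 7.45
tool_pos: [0.4945, 0.3903, 0.205]
tool_rot: [3.136, -0.003, 1.677]
contact_force: [-0.0, -0.2, 1.1]
opening: 0.0654
```

The release was clean (+0.1 N). Over to the red tube at (0.471, −0.390).

Call:
jog_arm(deltas=[-0.028, -0.974, 0, 0, 0, 0, -0.028, -0.974, 0, 0, 0, 0, -0.028, -0.974, 0, 0, 0, 0])

```text
time: 7.7
tool_pos: [0.489, 0.2879, 0.1994]
tool_rot: [-3.137, 0.003, 1.675]
contact_force: [0.5, 0.7, 0.0]
opening: 0.0856
```

Call:
jog_arm(deltas=[-0.028, -0.974, 0, 0, 0, 0, -0.028, -0.974, 0, 0, 0, 0, -0.028, -0.974, 0, 0, 0, 0])

```text
time: 7.95
tool_pos: [0.4863, 0.1905, 0.1999]
tool_rot: [-3.138, 0.002, 1.674]
contact_force: [0.0, 0.0, 0.7]
opening: 0.0921
```

Call:
jog_arm(deltas=[-0.028, -0.974, 0, 0, 0, 0, -0.028, -0.974, 0, 0, 0, 0, -0.028, -0.974, 0, 0, 0, 0])

```text
time: 8.2
tool_pos: [0.4837, 0.0934, 0.2]
tool_rot: [-3.138, 0.001, 1.674]
contact_force: [0.3, 0.6, -0.2]
opening: 0.0918
```

Call:
jog_arm(deltas=[-0.028, -0.974, 0, 0, 0, 0, -0.028, -0.974, 0, 0, 0, 0, -0.028, -0.974, 0, 0, 0, 0])

```text
time: 8.45
tool_pos: [0.4811, -0.004, 0.2002]
tool_rot: [-3.139, 0.001, 1.674]
contact_force: [0.8, -0.6, -0.7]
opening: 0.0917
```

Call:
jog_arm(deltas=[-0.028, -0.974, 0, 0, 0, 0, -0.028, -0.974, 0, 0, 0, 0, -0.028, -0.974, 0, 0, 0, 0])

```text
time: 8.7
tool_pos: [0.4784, -0.1015, 0.2002]
tool_rot: [-3.14, 0.001, 1.674]
contact_force: [0.1, 1.0, 0.2]
opening: 0.0916
```

Call:
jog_arm(deltas=[-0.028, -0.974, 0, 0, 0, 0, -0.028, -0.974, 0, 0, 0, 0, -0.028, -0.974, 0, 0, 0, 0])

```text
time: 8.95
tool_pos: [0.4756, -0.1991, 0.2001]
tool_rot: [-3.14, 0.001, 1.674]
contact_force: [-1.2, -0.2, 0.8]
opening: 0.0915
```

Call:
jog_arm(deltas=[-0.028, -0.974, 0, 0, 0, 0, -0.028, -0.974, 0, 0, 0, 0, -0.028, -0.974, 0, 0, 0, 0])

```text
time: 9.2
tool_pos: [0.4728, -0.2965, 0.2]
tool_rot: [-3.14, 0.0, 1.674]
contact_force: [-0.2, 0.5, 0.4]
opening: 0.0918
```

Call:
jog_arm(deltas=[-0.028, -0.974, 0, 0, 0, -0.033, -0.028, -0.974, 0, 0, 0, -0.033, -0.028, -0.974, 0, 0, 0, -0.033, -0.028, -0.974, 0, 0, 0, -0.033, -0.028, -0.974, 0, 0, 0, -0.033])

```text
time: 9.62
tool_pos: [0.4703, -0.3891, 0.1999]
tool_rot: [-3.14, -0.003, 1.623]
contact_force: [-0.7, 0.1, 1.0]
opening: 0.0921
```

```bash
python3 - <<'E'
from h import *
p=robot.camera_params("wrist"); im=robot.read_camera("wrist"); cv2.imwrite("pics/w2.png",im[:,:,::-1])
s=robot.observe(); print(s["time"],s["tool_pos"],s["tool_rot"]); print(proj(p,[[.471,-.39,.133],[.501,-.388,.05]]))
E
```

```text
9.6667 [ 0.47062006 -0.38828874  0.20041088] [-3.14032784e+00 -2.64164483e-03  1.62463506e+00]
[[318.77446161 257.79247654]
 [351.37563772 225.9224492 ]]
```

View pics/w2.png

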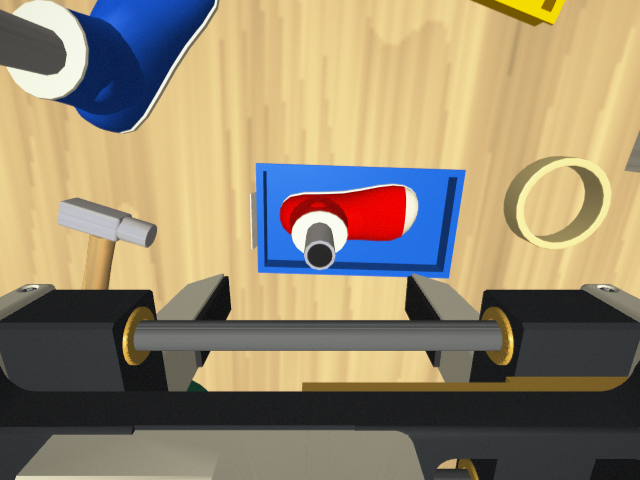

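The tube mouth is at (320,256) against a predicted (319,258). Descend, grip, lift high enough to pass over the blue model.

Call:
jog_arm(deltas=[0, 0, -0.25, 0, 0, 0, 0, 0, -0.5, 0, 0, 0, 0, 0, -0.75, 0, 0, 0, 0, 0, -0.97, 0, 0, 0, 0, 0, -0.97, 0, 0, 0])

```text
time: 10.08
tool_pos: [0.4692, -0.3855, 0.1002]
tool_rot: [-3.136, -0.007, 1.627]
contact_force: [-0.2, 1.0, -0.7]
opening: 0.0917
```

Call:
jog_arm(deltas=[0, 0, 0, 0, 0, 0, 0, 0, 0, 0, 0, 0, 0, 0, 0, 0, 0, 0, 0, 0, 0, 0, 0, 0, 0, 0, 0, 0, 0, 0], claw=0, newtons=40)

```text
time: 10.5
tool_pos: [0.4712, -0.39, 0.106]
tool_rot: [3.14, 0.002, 1.625]
contact_force: [0.3, -0.4, 0.2]
opening: 0.0628
```

Call:
jog_arm(deltas=[0, 0, 0, 0, 0, 0, 0, 0, 0, 0, 0, 0, 0, 0, 0, 0, 0, 0, 0, 0, 0, 0, 0, 0, 0, 0, 0, 0, 0, 0])

```text
time: 10.92
tool_pos: [0.4707, -0.3897, 0.1047]
tool_rot: [3.142, -0.0, 1.625]
contact_force: [-0.1, 0.3, -0.1]
opening: 0.0297
```

Call:
jog_arm(deltas=[0, 0, 0, 0, 0, 0, 0, 0, 0, 0, 0, 0, 0, 0, 0, 0, 0, 0, 0, 0, 0, 0, 0, 0, 0, 0, 0, 0, 0, 0])

```text
time: 11.33
tool_pos: [0.4708, -0.3897, 0.1046]
tool_rot: [-3.142, -0.0, 1.625]
contact_force: [1.0, -0.4, -1.2]
opening: 0.0213
```

Call:
jog_arm(deltas=[0, 0, 0.08, 0, 0, 0, 0, 0, 0.2, 0, 0, 0, 0, 0, 0.4, 0, 0, 0, 0, 0, 0.6, 0, 0, 0, 0, 0, 0.8, 0, 0, 0])

```text
time: 11.75
tool_pos: [0.4703, -0.3894, 0.1855]
tool_rot: [-3.141, -0.001, 1.625]
contact_force: [0.3, -0.1, -3.9]
opening: 0.0211
```

Call:
jog_arm(deltas=[0, 0, 0.2, 0, 0, 0, 0, 0, 0.4, 0, 0, 0, 0, 0, 0.6, 0, 0, 0, 0, 0, 0.75, 0, 0, 0, 0, 0, 0.8, 0, 0, 0])

```text
time: 12.17
tool_pos: [0.4711, -0.3901, 0.2678]
tool_rot: [3.139, 0.003, 1.625]
contact_force: [0.6, -0.8, -3.0]
opening: 0.0213
```

Call:
jog_arm(deltas=[0.02, 0.1, 0, 0, 0, 0.004, 0.05, 0.27, 0, 0, 0, 0.008, 0.08, 0.45, 0, 0, 0, 0.012, 0.11, 0.65, 0, 0, 0, 0.016, 0.15, 0.85, 0, 0, 0, 0.021])

```text
time: 12.58
tool_pos: [0.4851, -0.3027, 0.263]
tool_rot: [-3.139, -0.003, 1.658]
contact_force: [0.3, -0.0, -3.5]
opening: 0.0216
```

Call:
jog_arm(deltas=[0.04, 0.21, 0, 0, 0, 0.005, 0.075, 0.42, 0, 0, 0, 0.01, 0.11, 0.64, 0, 0, 0, 0.016, 0.15, 0.85, 0, 0, 0, 0.021])

```text
time: 12.92
tool_pos: [0.5, -0.2174, 0.2632]
tool_rot: [-3.139, -0.002, 1.692]
contact_force: [1.0, -0.1, -3.4]
opening: 0.0213
```

Call:
jog_arm(deltas=[0.04, 0.21, 0, 0, 0, 0.005, 0.075, 0.42, 0, 0, 0, 0.01, 0.11, 0.64, 0, 0, 0, 0.016, 0.15, 0.85, 0, 0, 0, 0.021])

```text
time: 13.25
tool_pos: [0.5148, -0.1325, 0.2632]
tool_rot: [-3.139, -0.002, 1.725]
contact_force: [1.1, 0.2, -3.3]
opening: 0.021
```

Call:
jog_arm(deltas=[0.04, 0.21, 0, 0, 0, 0.005, 0.075, 0.42, 0, 0, 0, 0.01, 0.11, 0.64, 0, 0, 0, 0.016, 0.15, 0.85, 0, 0, 0, 0.021])

```text
time: 13.58
tool_pos: [0.5296, -0.0477, 0.2632]
tool_rot: [-3.139, -0.002, 1.758]
contact_force: [1.2, -0.3, -3.0]
opening: 0.0213
```

Call:
jog_arm(deltas=[0.04, 0.21, 0, 0, 0, 0.005, 0.075, 0.42, 0, 0, 0, 0.01, 0.11, 0.64, 0, 0, 0, 0.016, 0.15, 0.85, 0, 0, 0, 0.021])

```text
time: 13.92
tool_pos: [0.5445, 0.0372, 0.2632]
tool_rot: [-3.139, -0.001, 1.791]
contact_force: [-0.2, 0.1, -3.6]
opening: 0.0214
```

Call:
jog_arm(deltas=[0.04, 0.21, 0, 0, 0, 0.005, 0.08, 0.45, 0, 0, 0, 0.01, 0.11, 0.66, 0, 0, 0, 0.016, 0.14, 0.8, 0, 0, 0, 0.021, 0.15, 0.86, 0, 0, 0, 0.021])

```text
time: 14.33
tool_pos: [0.56, 0.1235, 0.2635]
tool_rot: [-3.139, -0.001, 1.825]
contact_force: [-0.5, -0.4, -3.1]
opening: 0.0216
```

Call:
jog_arm(deltas=[0, 0, -0.15, 0, 0, 0, 0, 0, -0.35, 0, 0, 0, 0, 0, -0.6, 0, 0, 0, 0, 0, -0.75, 0, 0, 0, 0, 0, -0.8, 0, 0, 0])

```text
time: 14.75
tool_pos: [0.5588, 0.1205, 0.1814]
tool_rot: [-3.135, -0.001, 1.822]
contact_force: [-0.5, -0.7, -2.4]
opening: 0.0211
```

```bash
python3 - <<'E'
from h import *
p=robot.camera_params("wrist"); im=robot.read_camera("wrist"); cv2.imwrite("pics/w3.png",im[:,:,::-1])
s=robot.observe(); print(s["time"],s["tool_pos"],s["tool_rot"],s["contact_force"],s["opening"])
E
```

```text
14.8 [0.55918943 0.12057006 0.18191402] [-3.13615246e+00 -5.65661606e-04  1.82202161e+00] [-0.27320218  0.14222775 -3.78424533] 0.021507440050066776
```

View pics/w3.png

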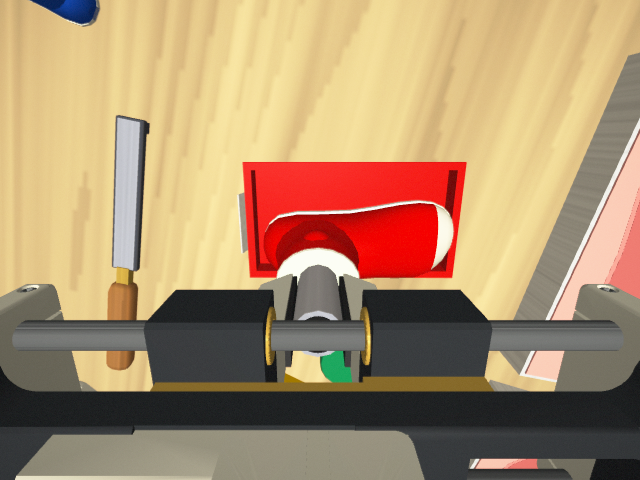

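The red foot is aligned lengthways with the tray under it. Lowering.

Call:
jog_arm(deltas=[0, 0, -0.2, 0, 0, 0, 0, 0, -0.4, 0, 0, 0, 0, 0, -0.6, 0, 0, 0, 0, 0, -0.7, 0, 0, 0, 0, 0, -0.74, 0, 0, 0])

```text
time: 15.22
tool_pos: [0.5603, 0.121, 0.1098]
tool_rot: [-3.14, -0.0, 1.822]
contact_force: [0.0, 0.3, -2.8]
opening: 0.0214
```

Call:
jog_arm(deltas=[0, 0, -0.02, 0, 0, 0, 0, 0, -0.03, 0, 0, 0, 0, 0, -0.05, 0, 0, 0, 0, 0, -0.06, 0, 0, 0, 0, 0, -0.06, 0, 0, 0])

```text
time: 15.63
tool_pos: [0.561, 0.1213, 0.1052]
tool_rot: [3.141, 0.0, 1.823]
contact_force: [-0.4, 0.3, -2.6]
opening: 0.0213
```

Call:
jog_arm(deltas=[0, 0, -0.01, 0, 0, 0, 0, 0, -0.02, 0, 0, 0, 0, 0, -0.02, 0, 0, 0])

```text
time: 15.88
tool_pos: [0.5613, 0.1213, 0.1045]
tool_rot: [3.14, 0.0, 1.823]
contact_force: [-2.1, -0.9, 6.9]
opening: 0.0217
```

Contact (+6.9 N up). Releasing, lifting, then over to the blue tube.

Call:
jog_arm(deltas=[0, 0, 0, 0, 0, 0, 0, 0, 0, 0, 0, 0, 0, 0, 0, 0, 0, 0, 0, 0, 0, 0, 0, 0, 0, 0, 0, 0, 0, 0], claw=0.4)

```text
time: 16.3
tool_pos: [0.5609, 0.1213, 0.1027]
tool_rot: [3.141, 0.0, 1.823]
contact_force: [0.3, 0.6, -0.2]
opening: 0.0362
```

Call:
jog_arm(deltas=[0, 0, 0.3, 0, 0, 0, 0, 0, 0.6, 0, 0, 0, 0, 0, 0.9, 0, 0, 0, 0, 0, 1.0, 0, 0, 0, 0, 0, 1.0, 0, 0, 0], claw=1)

```text
time: 16.72
tool_pos: [0.5623, 0.1215, 0.2057]
tool_rot: [3.135, 0.001, 1.823]
contact_force: [-0.0, -0.3, 0.2]
opening: 0.0657
```

Call:
jog_arm(deltas=[-0.035, -0.798, 0, 0, 0, -0.097, -0.035, -0.798, 0, 0, 0, -0.097, -0.035, -0.798, 0, 0, 0, -0.097])

```text
time: 16.97
tool_pos: [0.5563, 0.0363, 0.2007]
tool_rot: [-3.138, 0.002, 1.665]
contact_force: [0.9, 0.8, -0.2]
opening: 0.0855
```

Call:
jog_arm(deltas=[-0.035, -0.798, 0, 0, 0, -0.097, -0.035, -0.798, 0, 0, 0, -0.097, -0.035, -0.798, 0, 0, 0, -0.097])

```text
time: 17.22
tool_pos: [0.5529, -0.0436, 0.2008]
tool_rot: [-3.139, 0.002, 1.512]
contact_force: [1.0, 0.0, 0.2]
opening: 0.0919
```

Call:
jog_arm(deltas=[-0.035, -0.798, 0, 0, 0, -0.098, -0.035, -0.798, 0, 0, 0, -0.098, -0.035, -0.798, 0, 0, 0, -0.098, -0.035, -0.798, 0, 0, 0, -0.098, -0.035, -0.798, 0, 0, 0, -0.098])

```text
time: 17.63
tool_pos: [0.5498, -0.1173, 0.2014]
tool_rot: [-3.139, -0.001, 1.364]
contact_force: [0.2, 0.3, 0.6]
opening: 0.0919
```

```bash
python3 - <<'E'
from h import *
p=robot.camera_params("wrist"); im=robot.read_camera("wrist"); cv2.imwrite("pics/w4.png",im[:,:,::-1])
s=robot.observe(); print(s["time"],s["tool_pos"],s["tool_rot"]); print(proj(p,[[.551,-.118,.133]]))
E
```

```text
17.6833 [ 0.54996278 -0.11680389  0.20174348] [-3.13978622e+00 -7.78882691e-04  1.36530250e+00]
[[319.90895511 256.23683142]]
```

View pics/w4.png

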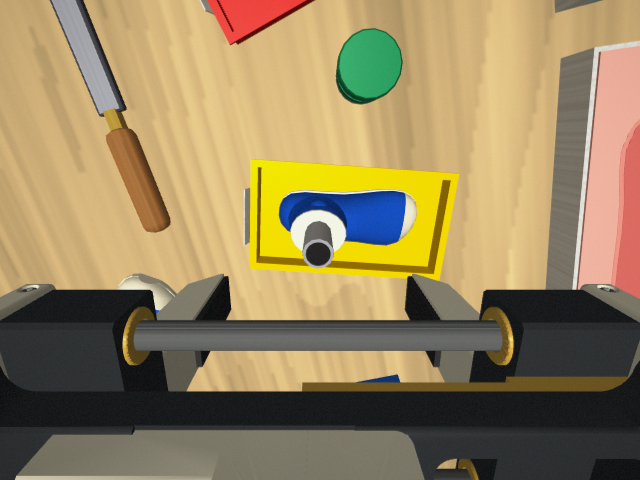

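Call:
jog_arm(deltas=[0, 0, -0.25, 0, 0, 0, 0, 0, -0.5, 0, 0, 0, 0, 0, -0.75, 0, 0, 0, 0, 0, -0.97, 0, 0, 0, 0, 0, -0.97, 0, 0, 0])

```text
time: 18.1
tool_pos: [0.5477, -0.1154, 0.1013]
tool_rot: [-3.133, -0.001, 1.367]
contact_force: [-1.1, -0.4, -0.4]
opening: 0.0917
```

Call:
jog_arm(deltas=[0, 0, 0, 0, 0, 0, 0, 0, 0, 0, 0, 0, 0, 0, 0, 0, 0, 0, 0, 0, 0, 0, 0, 0, 0, 0, 0, 0, 0, 0], claw=0, newtons=40)

```text
time: 18.52
tool_pos: [0.5509, -0.1182, 0.1069]
tool_rot: [3.139, 0.0, 1.364]
contact_force: [0.1, 0.0, 0.1]
opening: 0.0631
```

Call:
jog_arm(deltas=[0, 0, 0, 0, 0, 0, 0, 0, 0, 0, 0, 0, 0, 0, 0, 0, 0, 0, 0, 0, 0, 0, 0, 0, 0, 0, 0, 0, 0, 0])

```text
time: 18.93
tool_pos: [0.5502, -0.1181, 0.1057]
tool_rot: [3.142, -0.0, 1.364]
contact_force: [0.1, -0.1, 0.1]
opening: 0.0297
```

Call:
jog_arm(deltas=[0, 0, 0, 0, 0, 0, 0, 0, 0, 0, 0, 0, 0, 0, 0, 0, 0, 0, 0, 0, 0, 0, 0, 0, 0, 0, 0, 0, 0, 0])

```text
time: 19.35
tool_pos: [0.55, -0.118, 0.1056]
tool_rot: [-3.141, -0.0, 1.364]
contact_force: [-1.7, 0.7, -0.5]
opening: 0.0214
```

Call:
jog_arm(deltas=[0, 0, 0.08, 0, 0, 0, 0, 0, 0.2, 0, 0, 0, 0, 0, 0.4, 0, 0, 0, 0, 0, 0.6, 0, 0, 0, 0, 0, 0.7, 0, 0, 0])

```text
time: 19.77
tool_pos: [0.5513, -0.1184, 0.1785]
tool_rot: [3.138, 0.0, 1.364]
contact_force: [0.7, 0.1, -2.6]
opening: 0.0211
```

Call:
jog_arm(deltas=[-0.03, -0.1, 0, 0, 0, 0.01, -0.07, -0.27, 0, 0, 0, 0.02, -0.12, -0.45, 0, 0, 0, 0.03, -0.18, -0.7, 0, 0, 0, 0.04, -0.23, -0.91, 0, 0, 0, 0.047])

```text
time: 20.18
tool_pos: [0.5269, -0.2101, 0.1757]
tool_rot: [3.142, 0.0, 1.439]
contact_force: [0.0, -0.9, -2.8]
opening: 0.0215
```

Call:
jog_arm(deltas=[-0.05, -0.2, 0, 0, 0, 0.01, -0.1, -0.4, 0, 0, 0, 0.02, -0.14, -0.57, 0, 0, 0, 0.03, -0.19, -0.74, 0, 0, 0, 0.04, -0.23, -0.91, 0, 0, 0, 0.047])

```text
time: 20.6
tool_pos: [0.5038, -0.301, 0.1756]
tool_rot: [-3.141, -0.0, 1.512]
contact_force: [-0.3, 0.7, -2.2]
opening: 0.0215
```

Call:
jog_arm(deltas=[-0.05, -0.2, 0, 0, 0, 0.01, -0.12, -0.45, 0, 0, 0, 0.02, -0.18, -0.7, 0, 0, 0, 0.03, -0.22, -0.87, 0, 0, 0, 0.04, -0.24, -0.92, 0, 0, 0, 0.048])

```text
time: 21.02
tool_pos: [0.4794, -0.3949, 0.1754]
tool_rot: [-3.142, 0.001, 1.585]
contact_force: [-0.2, 0.8, -2.1]
opening: 0.0212
```

Call:
jog_arm(deltas=[0, 0, -0.1, 0, 0, 0, 0, 0, -0.2, 0, 0, 0, 0, 0, -0.2, 0, 0, 0])

```text
time: 21.27
tool_pos: [0.4795, -0.3897, 0.1526]
tool_rot: [-3.138, -0.004, 1.588]
contact_force: [-1.7, 1.3, -3.4]
opening: 0.0213
```

```bash
python3 - <<'E'
from h import *
p=robot.camera_params("wrist"); im=robot.read_camera("wrist"); cv2.imwrite("pics/w5.png",im[:,:,::-1])
s=robot.observe(); print(s["time"],s["tool_pos"],s["tool_rot"],s["contact_force"],s["opening"])
E
```

```text
21.3167 [ 0.47989173 -0.38995418  0.15364407] [-3.1388511  -0.00352858  1.58801852] [ 0.20667014 -0.58799114 -2.52104532] 0.021127349647728135
```

View pics/w5.png

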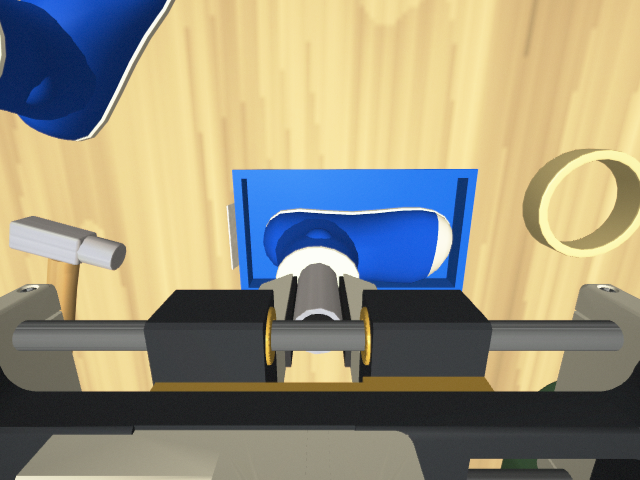

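The blue foot is aligned over its tray. Lowering.

Call:
jog_arm(deltas=[0, 0, -0.12, 0, 0, 0, 0, 0, -0.25, 0, 0, 0, 0, 0, -0.37, 0, 0, 0, 0, 0, -0.43, 0, 0, 0, 0, 0, -0.45, 0, 0, 0])

```text
time: 21.73
tool_pos: [0.4802, -0.3908, 0.1096]
tool_rot: [-3.14, -0.002, 1.588]
contact_force: [0.0, 0.5, -3.2]
opening: 0.0215
```

Call:
jog_arm(deltas=[0, 0, -0.02, 0, 0, 0, 0, 0, -0.03, 0, 0, 0, 0, 0, -0.04, 0, 0, 0, 0, 0, -0.05, 0, 0, 0, 0, 0, -0.05, 0, 0, 0])

```text
time: 22.15
tool_pos: [0.4803, -0.3922, 0.106]
tool_rot: [3.141, 0.0, 1.587]
contact_force: [-0.0, 0.4, -3.3]
opening: 0.0215
```

Call:
jog_arm(deltas=[0, 0, -0.01, 0, 0, 0, 0, 0, -0.01, 0, 0, 0, 0, 0, -0.01, 0, 0, 0])

```text
time: 22.4
tool_pos: [0.4803, -0.3924, 0.1054]
tool_rot: [3.141, 0.001, 1.587]
contact_force: [-1.4, 0.8, 2.2]
opening: 0.0216
```

Call:
jog_arm(deltas=[0, 0, 0, 0, 0, 0, 0, 0, 0, 0, 0, 0, 0, 0, 0, 0, 0, 0, 0, 0, 0, 0, 0, 0, 0, 0, 0, 0, 0, 0], claw=0.4)

```text
time: 22.82
tool_pos: [0.4803, -0.3921, 0.1046]
tool_rot: [3.141, -0.0, 1.587]
contact_force: [1.2, -0.2, 0.0]
opening: 0.0369
```

Call:
jog_arm(deltas=[0, 0, 0.3, 0, 0, 0, 0, 0, 0.6, 0, 0, 0, 0, 0, 0.9, 0, 0, 0, 0, 0, 1.0, 0, 0, 0, 0, 0, 1.0, 0, 0, 0], claw=1)

```text
time: 23.23
tool_pos: [0.4814, -0.3931, 0.2079]
tool_rot: [3.137, 0.005, 1.587]
contact_force: [-0.5, -0.3, 0.0]
opening: 0.0653
```

Call:
jog_arm(deltas=[0.017, 0.977, 0, 0, 0, 0, 0.017, 0.977, 0, 0, 0, 0, 0.017, 0.977, 0, 0, 0, 0])

```text
time: 23.48
tool_pos: [0.4808, -0.2895, 0.2025]
tool_rot: [-3.138, -0.005, 1.589]
contact_force: [0.9, 0.8, 0.2]
opening: 0.0858
```

Call:
jog_arm(deltas=[0.017, 0.977, 0, 0, 0, 0, 0.017, 0.977, 0, 0, 0, 0, 0.017, 0.977, 0, 0, 0, 0])

```text
time: 23.73
tool_pos: [0.4825, -0.1919, 0.203]
tool_rot: [-3.138, -0.004, 1.589]
contact_force: [0.6, 0.2, 0.2]
opening: 0.0919
```

Call:
jog_arm(deltas=[0.017, 0.977, 0, 0, 0, 0, 0.017, 0.977, 0, 0, 0, 0, 0.017, 0.977, 0, 0, 0, 0])

```text
time: 23.98
tool_pos: [0.4843, -0.0948, 0.2033]
tool_rot: [-3.139, -0.002, 1.589]
contact_force: [0.1, -0.0, 0.0]
opening: 0.0915
```

Call:
jog_arm(deltas=[0.017, 0.977, 0, 0, 0, 0, 0.017, 0.977, 0, 0, 0, 0, 0.017, 0.977, 0, 0, 0, 0])

```text
time: 24.23
tool_pos: [0.4861, 0.0027, 0.2034]
tool_rot: [-3.139, -0.002, 1.589]
contact_force: [0.1, -0.3, -0.5]
opening: 0.0918
```

Call:
jog_arm(deltas=[0.017, 0.977, 0, 0, 0, 0, 0.017, 0.977, 0, 0, 0, 0, 0.017, 0.977, 0, 0, 0, 0])

```text
time: 24.48
tool_pos: [0.4879, 0.1003, 0.2034]
tool_rot: [-3.14, -0.001, 1.589]
contact_force: [-0.8, 0.4, -0.1]
opening: 0.0916
```

Call:
jog_arm(deltas=[0.017, 0.977, 0, 0, 0, 0, 0.017, 0.977, 0, 0, 0, 0, 0.017, 0.977, 0, 0, 0, 0])

```text
time: 24.73
tool_pos: [0.4898, 0.1981, 0.2033]
tool_rot: [-3.14, -0.001, 1.59]
contact_force: [-0.3, 0.8, 0.3]
opening: 0.0916
```

Call:
jog_arm(deltas=[0.017, 0.977, 0, 0, 0, 0, 0.017, 0.977, 0, 0, 0, 0, 0.017, 0.977, 0, 0, 0, 0])

```text
time: 24.98
tool_pos: [0.4915, 0.296, 0.2031]
tool_rot: [-3.14, -0.001, 1.59]
contact_force: [-0.9, -0.8, -0.5]
opening: 0.0915
```

Call:
jog_arm(deltas=[0.017, 0.977, 0, 0, 0, 0.057, 0.017, 0.977, 0, 0, 0, 0.057, 0.017, 0.977, 0, 0, 0, 0.057, 0.017, 0.977, 0, 0, 0, 0.057, 0.017, 0.977, 0, 0, 0, 0.057])

```text
time: 25.4
tool_pos: [0.4935, 0.3893, 0.2029]
tool_rot: [-3.139, 0.002, 1.678]
contact_force: [-0.1, -0.9, 0.4]
opening: 0.0919
```

```bash
python3 - <<'E'
from h import *
p=robot.camera_params("wrist"); im=robot.read_camera("wrist"); cv2.imwrite("pics/w6.png",im[:,:,::-1])
s=robot.observe(); print(s["time"],s["tool_pos"],s["tool_rot"]); print(proj(p,[[.4935,.3895,.133]]))
E
```

```text
25.45 [0.49370701 0.38843057 0.20337635] [-3.13974121e+00  1.70728887e-03  1.67673211e+00]
[[317.99793822 254.33503896]]
```

View pics/w6.png

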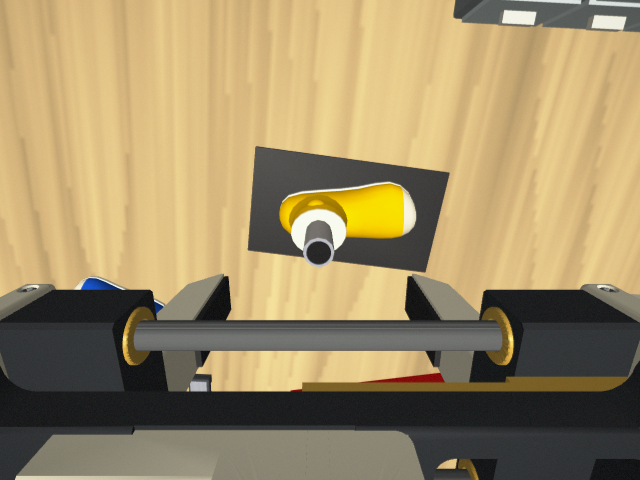

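Call:
jog_arm(deltas=[0, 0, -0.25, 0, 0, 0, 0, 0, -0.5, 0, 0, 0, 0, 0, -0.75, 0, 0, 0, 0, 0, -0.99, 0, 0, 0, 0, 0, -0.99, 0, 0, 0])

```text
time: 25.87
tool_pos: [0.4918, 0.3858, 0.1007]
tool_rot: [-3.133, 0.005, 1.675]
contact_force: [-1.3, -0.9, -1.1]
opening: 0.0914
```

Call:
jog_arm(deltas=[0, 0, 0, 0, 0, 0, 0, 0, 0, 0, 0, 0, 0, 0, 0, 0, 0, 0, 0, 0, 0, 0, 0, 0, 0, 0, 0, 0, 0, 0], claw=0, newtons=40)

```text
time: 26.28
tool_pos: [0.4944, 0.3897, 0.1071]
tool_rot: [3.139, -0.001, 1.677]
contact_force: [0.2, -0.3, -0.4]
opening: 0.063
```

Call:
jog_arm(deltas=[0, 0, 0, 0, 0, 0, 0, 0, 0, 0, 0, 0, 0, 0, 0, 0, 0, 0, 0, 0, 0, 0, 0, 0, 0, 0, 0, 0, 0, 0])

```text
time: 26.7
tool_pos: [0.4938, 0.3895, 0.1057]
tool_rot: [-3.142, 0.0, 1.677]
contact_force: [0.2, -0.3, -0.6]
opening: 0.0298
```

Call:
jog_arm(deltas=[0, 0, 0, 0, 0, 0, 0, 0, 0, 0, 0, 0, 0, 0, 0, 0, 0, 0, 0, 0, 0, 0, 0, 0, 0, 0, 0, 0, 0, 0])

```text
time: 27.12
tool_pos: [0.4938, 0.3895, 0.1057]
tool_rot: [-3.141, 0.0, 1.677]
contact_force: [-1.2, -1.2, -0.2]
opening: 0.0213
```

Call:
jog_arm(deltas=[0, 0, 0.08, 0, 0, 0, 0, 0, 0.2, 0, 0, 0, 0, 0, 0.4, 0, 0, 0, 0, 0, 0.6, 0, 0, 0, 0, 0, 0.8, 0, 0, 0])

```text
time: 27.53
tool_pos: [0.4937, 0.3893, 0.1867]
tool_rot: [-3.141, 0.0, 1.676]
contact_force: [0.0, -0.4, -2.2]
opening: 0.0213
```

Call:
jog_arm(deltas=[0, 0, 0.2, 0, 0, 0, 0, 0, 0.4, 0, 0, 0, 0, 0, 0.6, 0, 0, 0, 0, 0, 0.75, 0, 0, 0, 0, 0, 0.8, 0, 0, 0])

```text
time: 27.95
tool_pos: [0.4946, 0.3899, 0.269]
tool_rot: [3.137, -0.002, 1.677]
contact_force: [0.3, -0.0, -2.3]
opening: 0.0212
```

Call:
jog_arm(deltas=[0.01, -0.1, 0, 0, 0, -0.01, 0.03, -0.27, 0, 0, 0, -0.02, 0.05, -0.45, 0, 0, 0, -0.03, 0.07, -0.65, 0, 0, 0, -0.035, 0.1, -0.85, 0, 0, 0, -0.04])

```text
time: 28.37
tool_pos: [0.5031, 0.3027, 0.264]
tool_rot: [-3.139, 0.001, 1.613]
contact_force: [0.0, -0.0, -2.4]
opening: 0.0209
```

Call:
jog_arm(deltas=[0.025, -0.21, 0, 0, 0, -0.01, 0.05, -0.42, 0, 0, 0, -0.02, 0.075, -0.64, 0, 0, 0, -0.03, 0.1, -0.85, 0, 0, 0, -0.04])

```text
time: 28.7
tool_pos: [0.5131, 0.2175, 0.2642]
tool_rot: [-3.139, 0.001, 1.549]
contact_force: [-0.0, -0.2, -1.7]
opening: 0.0211
```

Call:
jog_arm(deltas=[0.025, -0.21, 0, 0, 0, -0.01, 0.05, -0.42, 0, 0, 0, -0.02, 0.075, -0.64, 0, 0, 0, -0.03, 0.1, -0.85, 0, 0, 0, -0.04])

```text
time: 29.03
tool_pos: [0.5229, 0.1326, 0.2642]
tool_rot: [-3.139, 0.001, 1.486]
contact_force: [-0.1, -0.5, -2.5]
opening: 0.0212
```

Call:
jog_arm(deltas=[0.025, -0.21, 0, 0, 0, -0.01, 0.05, -0.42, 0, 0, 0, -0.02, 0.075, -0.64, 0, 0, 0, -0.03, 0.1, -0.85, 0, 0, 0, -0.04])

```text
time: 29.37
tool_pos: [0.5328, 0.0477, 0.2643]
tool_rot: [-3.139, 0.001, 1.423]
contact_force: [-0.6, -0.2, -2.0]
opening: 0.0212
```

Call:
jog_arm(deltas=[0.025, -0.21, 0, 0, 0, -0.01, 0.05, -0.42, 0, 0, 0, -0.02, 0.075, -0.64, 0, 0, 0, -0.03, 0.1, -0.85, 0, 0, 0, -0.04])

```text
time: 29.7
tool_pos: [0.5427, -0.0372, 0.2643]
tool_rot: [-3.139, 0.0, 1.36]
contact_force: [-0.1, 0.2, -2.2]
opening: 0.0214
```

Call:
jog_arm(deltas=[0.025, -0.21, 0, 0, 0, -0.01, 0.05, -0.45, 0, 0, 0, -0.02, 0.075, -0.66, 0, 0, 0, -0.03, 0.09, -0.8, 0, 0, 0, -0.038, 0.095, -0.855, 0, 0, 0, -0.038])

```text
time: 30.12
tool_pos: [0.5526, -0.1232, 0.2645]
tool_rot: [-3.14, 0.0, 1.299]
contact_force: [0.3, 0.3, -2.4]
opening: 0.0211
```

Call:
jog_arm(deltas=[0, 0, -0.15, 0, 0, 0, 0, 0, -0.4, 0, 0, 0, 0, 0, -0.7, 0, 0, 0, 0, 0, -0.95, 0, 0, 0, 0, 0, -1.0, 0, 0, 0])

```text
time: 30.53
tool_pos: [0.5504, -0.1194, 0.161]
tool_rot: [-3.133, -0.001, 1.303]
contact_force: [-1.1, 0.9, -2.3]
opening: 0.0209
```

```bash
python3 - <<'E'
from h import *
p=robot.camera_params("wrist"); im=robot.read_camera("wrist"); cv2.imwrite("pics/w7.png",im[:,:,::-1])
s=robot.observe(); print(s["time"],s["tool_pos"],s["tool_rot"],s["contact_force"],s["opening"])
E
```

```text
30.5833 [ 0.55118202 -0.11972377  0.1623095 ] [-3.13418745e+00 -7.89581057e-04  1.30322658e+00] [-0.41164049 -0.65584599 -3.26844401] 0.02150241264946714
```

View pics/w7.png

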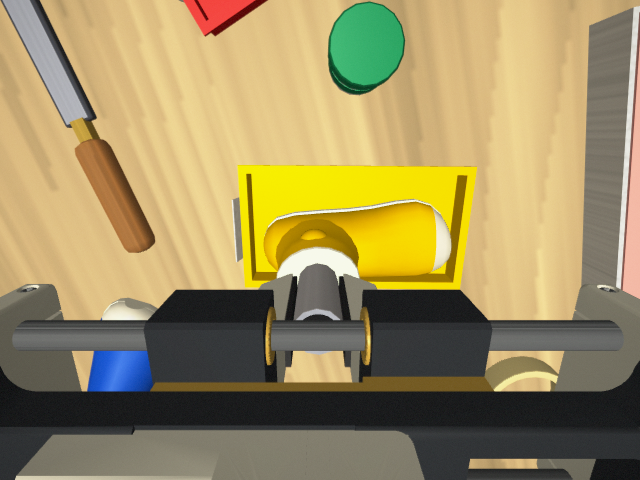

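Aligned. Lowering yellow.

Call:
jog_arm(deltas=[0, 0, -0.15, 0, 0, 0, 0, 0, -0.3, 0, 0, 0, 0, 0, -0.45, 0, 0, 0, 0, 0, -0.52, 0, 0, 0, 0, 0, -0.54, 0, 0, 0])

```text
time: 31.0
tool_pos: [0.5533, -0.1207, 0.1117]
tool_rot: [-3.141, -0.0, 1.303]
contact_force: [-0.3, -0.1, -2.3]
opening: 0.0212
```

Call:
jog_arm(deltas=[0, 0, -0.02, 0, 0, 0, 0, 0, -0.03, 0, 0, 0, 0, 0, -0.05, 0, 0, 0, 0, 0, -0.06, 0, 0, 0, 0, 0, -0.06, 0, 0, 0])

```text
time: 31.42
tool_pos: [0.5535, -0.121, 0.106]
tool_rot: [3.141, 0.0, 1.303]
contact_force: [-0.1, -0.1, -2.5]
opening: 0.0212
```

Call:
jog_arm(deltas=[0, 0, -0.01, 0, 0, 0, 0, 0, -0.01, 0, 0, 0, 0, 0, -0.01, 0, 0, 0])

```text
time: 31.67
tool_pos: [0.5536, -0.1211, 0.1056]
tool_rot: [3.14, 0.0, 1.303]
contact_force: [-2.1, 0.0, 5.2]
opening: 0.0211
```

Contact. Releasing, retreating up and back out of the cameras' way.

Call:
jog_arm(deltas=[0, 0, 0, 0, 0, 0, 0, 0, 0, 0, 0, 0, 0, 0, 0, 0, 0, 0, 0, 0, 0, 0, 0, 0, 0, 0, 0, 0, 0, 0], claw=0.4)

```text
time: 32.08
tool_pos: [0.5534, -0.121, 0.1046]
tool_rot: [3.142, 0.0, 1.303]
contact_force: [-0.6, 0.1, -0.5]
opening: 0.0366
```

Call:
jog_arm(deltas=[0, 0, 0.3, 0, 0, 0, 0, 0, 0.6, 0, 0, 0, 0, 0, 0.9, 0, 0, 0, 0, 0, 1.0, 0, 0, 0, 0, 0, 1.0, 0, 0, 0], claw=1)

```text
time: 32.5
tool_pos: [0.5548, -0.1215, 0.2077]
tool_rot: [3.135, 0.0, 1.303]
contact_force: [-0.3, -0.3, -0.3]
opening: 0.0656
```

Call:
jog_arm(deltas=[-0.5, 0.5, 0.5, 0, 0, 0, -1, 1, 0.5, 0, 0, 0, -1, 1, 0.5, 0, 0, 0, -1, 1, 0.5, 0, 0, 0, -1, 1, 0.5, 0, 0, 0])

```text
time: 32.92
tool_pos: [0.4499, -0.018, 0.2545]
tool_rot: [-3.139, -0.001, 1.305]
contact_force: [1.6, 0.5, 0.4]
opening: 0.0913
```

Call:
jog_arm(deltas=[-0.3, 1, 0, 0, 0, 0, -0.3, 1, 0, 0, 0, 0, -0.3, 1, 0, 0, 0, 0, -0.3, 1, 0, 0, 0, 0])

```text
time: 33.25
tool_pos: [0.4219, 0.0817, 0.2533]
tool_rot: [-3.139, -0.0, 1.306]
contact_force: [1.0, -0.3, 0.4]
opening: 0.0921
```

Call:
jog_arm(deltas=[0, 1, 0, 0, 0, 0, 0, 1, 0, 0, 0, 0, 0, 1, 0, 0, 0, 0, 0, 1, 0, 0, 0, 0])

```text
time: 33.58
tool_pos: [0.4236, 0.1811, 0.2531]
tool_rot: [-3.14, 0.0, 1.306]
contact_force: [0.4, -0.6, -0.5]
opening: 0.0918
```

Call:
jog_arm(deltas=[-0.5, 1, 0, 0, 0, 0, -0.5, 1, 0, 0, 0, 0, -0.5, 1, 0, 0, 0, 0, -0.5, 1, 0, 0, 0, 0])

```text
time: 33.92
tool_pos: [0.3719, 0.2812, 0.2535]
tool_rot: [-3.14, 0.0, 1.306]
contact_force: [-0.4, 0.3, -0.7]
opening: 0.0921
```

```bash
python3 - <<'E'
from h import *
for n in ("top","side"): cv2.imwrite(f"pics/{n}9.png",robot.read_camera(n)[:,:,::-1])
a=cv2.imread("pics/top9.png")[165:300,220:500];b=cv2.imread("pics/side9.png")[150:450,200:530]
a=cv2.resize(a,(600,289));b=cv2.resize(b,(342,311));o=np.zeros((600,600,3),np.uint8);o[:289]=a;o[289:,:342]=b;cv2.imwrite("pics/end.png",o)
p=robot.camera_params("top")
for k,x in {"red":(.561,.1213),"blue":(.480,-.3923),"yellow":(.5535,-.121)}.items():
    u=proj(p,[*x,.133])[0]; print(k,(u-[220,165])*600/280)
d0=cv2.imread("pics/top0.png").astype(int);d1=cv2.imread("pics/top9.png").astype(int);D=abs(d0-d1).max(2)
for k,(x,y,r) in {"tape":(448,172,20),"jar":(307,205,12),"rasp":(295,300,50)}.items():
    h=10 if k=="rasp" else r; print(k,D[y-h:y+h,x-r:x+r].max())
s=robot.observe();print(s["time"],s["tool_pos"],s["contact_force"])
E
```

```text
red [ 77.52363048 114.57344492]
blue [549.7986164  185.97644976]
yellow [298.87238902 120.6100628 ]
tape 7
jar 6
rasp 7
34.0167 [0.37354866 0.27849778 0.25363874] [ 0.49996291 -0.64326629 -0.08068791]
```

View pics/end.png

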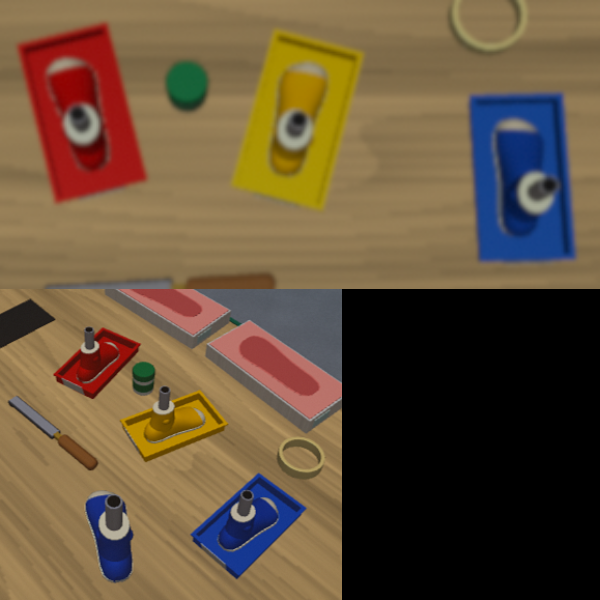

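Each model stands upright in its own tray. The tube mouths, at (78,116), (298,121) and (549,186), match the upright predictions. The rasp, tape and jar are unmoved. Handing in.

```bash
python3 -c "from cell import robot; print(robot.hand_in())"
```

```text
the job is handed in; nothing more can be done
None
```

I swapped the three models and handed the job in at about 34 s. Yellow was set aside on the mat, then red went to the red tray, blue to the blue tray and yellow to the yellow tray. Each was gripped by its tube and set down onto light contact before release.

**Last checks, from the top and side pictures:**
- **Models:** each one stands upright, lengthways and well inside the tray of its own colour. The tube mouths were within about 2 px of where an upright model would put them.
- **Rasp, tape and jar:** the top picture shows no change at any of them from the start.
- **Gripper:** it is open and clear of everything, with contact force below 1 N.

No check failed or disagreed. The handing-in gave no verdict.

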